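# Put the groceries away in the pantry trays

## Task

Put the groceries away by kind: both tins into the blue tray, both spice jars into the white tray, and the orange packet into the dark wooden tray beside the blue packet already there; each goes upright on the tray's floor in a bay of its own. The jars are glass: set them down gently, never dropping them or knocking any over, and leave the honey jar and the blue packet standing where they are.

Things in the scene. Friction and masses are not known exactly. Their poses are not given: they have to be found in the camera images.
- tin_red: Tin with a red label, a pale band and a red disc on top. Round food tin, diameter 54 mm, height 68 mm, about 0.17 kg (varies). Origin: centre of its underside; z up. Loose, upright on the table, in a row with the others (centres at least 90 mm apart).
- tin_yellow: Tin with a yellow label, a pale band and a yellow disc on top. Round food tin, diameter 54 mm, height 68 mm, about 0.17 kg (varies). Origin: centre of its underside; z up. Loose, upright on the table, in a row with the others (centres at least 90 mm apart).
- spice_green: Spice jar with a green lid. Round spice jar of glass with a brown-orange filling and a white paper band: body diameter 46 mm up to 73 mm height, above it the lid, diameter 42 mm, to the full height of 95 mm; about 0.13 kg (varies). Origin: centre of its underside; z up. Loose, upright on the table, in a row with the others (centres at least 90 mm apart).
- spice_black: Spice jar with a black lid. Round spice jar of glass with a brown-orange filling and a white paper band: body diameter 46 mm up to 73 mm height, above it the lid, diameter 42 mm, to the full height of 95 mm; about 0.13 kg (varies). Origin: centre of its underside; z up. Loose, upright on the table, in a row with the others (centres at least 90 mm apart).
- packet: Orange food packet with a white band, a stiff upright carton 40 mm (own x) x 56 mm (own y) x 85 mm high, about 0.12 kg (varies). Origin: centre of its underside; z up. Turned by up to 0.5 rad from the world axes. Loose, upright on the table, in a row with the others (centres at least 90 mm apart).
- tray_blue: Blue plastic tray, for the tins; both bays are empty. Fixed. Outer 90 (own x) x 165 (own y) x 30 mm high; walls, floor and divider 5 mm thick. The divider at y = 0, as high as the rim, makes two bays, each 80 (x) x 75 mm (y), centred at own y = +40 and -40 mm, room for one thing each. Origin: centre of the underside, 5 mm below the bay floor. Yaw within 0.2 rad.
- tray_white: White plastic tray, for the spice jars; both bays are empty. Fixed. Outer 90 (own x) x 165 (own y) x 30 mm high; walls, floor and divider 5 mm thick. The divider at y = 0, as high as the rim, makes two bays, each 80 (x) x 75 mm (y), centred at own y = +40 and -40 mm, room for one thing each. Origin: centre of the underside, 5 mm below the bay floor. Yaw within 0.2 rad.
- tray_wood: Dark wooden tray for packets; the blue packet is in its +y bay. Fixed. Outer 90 (own x) x 165 (own y) x 30 mm high; walls, floor and divider 5 mm thick. The divider at y = 0, as high as the rim, makes two bays, each 80 (x) x 75 mm (y), centred at own y = +40 and -40 mm, room for one thing each. Origin: centre of the underside, 5 mm below the bay floor. Yaw within 0.2 rad.
- packet_stored: Blue food packet with a white band, 40 (own x) x 56 (own y) x 85 mm high, loose, about 0.12 kg, already standing in the +y bay of the wooden tray, its axes near those of the tray. Stays there. Origin: centre of its underside; z up.
- honey: Amber honey jar with a dark brown lid, diameter 66 mm, height 82 mm, 0.4 kg. Not to be moved. Origin: centre of its underside; z up. Loose, upright on the table, in a row with the others (centres at least 90 mm apart).

How it is judged:
By the outcome, as a careful person would: the job done as asked, in the order asked, and still so for the second after the job is handed in, with the robot touching nothing.
It also fails if it takes over 120 s, if anything falls off the work surface, if the arm or the gripper's body presses on something with over 40 N, if the wrist force passes 120 N, or if a joint passes its speed limit or range.

## Robot

A 6-joint arm with a two-finger parallel gripper is mounted at the origin on the work surface. World frame = base frame: x ahead of the robot, y to its left, z up, the work surface at z = 0. Lengths are in m, angles in rad, forces in N, time in s.
With the tool pointing down it reaches from about 0.3 to 0.75 m from the base axis. Payload 8.5 kg.
Tool frame: the origin (TCP) lies on the centre line of the jaws, within the pads' length; the fingertips stand 11 mm ahead of it and the grasp point (between the pads) lies 8 mm behind it; z points along the fingers, y is the line along which they close (so a half turn about z gives the same grasp; the last joint's range is limited). The gripper opens to 85 mm and grips with 20 to 120 N. Pads are 22 mm wide; open, the fingers measure 114 mm over their backs; the gripper's body (76 mm by 85 mm) begins 54 mm behind the grasp point. The pads swing forward as they close: fully open they stand 13 mm farther back than shut.
Start: joints at [-1.45, 0.381, 1.297, -0, 1.464, -0.215], TCP at [0.181, -0.519, 0.207] pointing down, gripper open.
Joint ranges: [-3.11, 3.11], [-0.89, 2.33], [0.22, 2.48], [-1.42, 4.56], [0.17, 2.85], [-2.88, 2.88]. Speed limits (rad/s): [2.39, 2.39, 3.14, 3.14, 3.14, 3.14].

## Interface

Orientations are given as a 3x3 rotation matrix whose columns are the frame's x, y, z axes.
In Python, from bench import ctrl gives the robot as it stands. The module is installed in compiled form; this text tells all that it offers.
- The arm moves only by the shell command python3 -m inch 'ROWS' [FORCE]. ROWS is JSON, a list of rows, each an object with "slide": the shift along the tool's x, y, z in cm, a list of three; "turn": the turn, a rotation vector about the tool's x, y, z in rad, a list of three; "jaw": the opening, from 0 (shut) to 1 (fully open). In form: [{"slide": [tx, ty, tz], "turn": [rx, ry, rz], "jaw": jaw}, ...]. A call has 1 to 20 rows; each row shifts and turns the commanded pose from where the row before left it, along the tool's axes as they then stand; what a row does not reach is not made up. A row lasts 1/12 s, in which the tool goes at most 41.7 mm and 7.16 degrees, less where a joint would pass 70% of its speed; a pose out of reach is approached as far as the arm can. A call with a gripper value outside its range is refused whole. The fingers move at their own pace and stop on an object; FORCE is the grip in N (left out, the last holds). Time passes only in rows, so rows that do not move let the fingers close. It gives the time, the measured TCP pose, the force, the opening and the grip force at its end, in the units of the state.
- ctrl.get_obs(): the state, without advancing time (a new reading comes with each control period).
- ctrl.camera(name): name is "side" or "top"; returns the picture (400x640x3 uint8, red, green, blue); there is no depth.
- ctrl.get_calibration(name): a dict with "intrinsics" (3x3 intrinsics, pixels), "dist_coeffs" ([k1, k2, p1, p2, k3] as OpenCV has them; the pictures are not rectified), "origin" and "rotation" of the camera in the world. Camera axes: x right, y down, z forward; pixel columns grow to the right and rows downward; lengths in m; the calibration is good to about 2 mm. A picture is of the moment at which its call begins. get_calibration takes no time and is no camera call.
- ctrl.close_job(): hands the job in; it is judged then, once.
Trained networks look in the newest picture that a camera, given by its name, has taken for a name from the list of things; names that differ only in an ending like _2 or _b are one class to them, and where a whole thing is asked for, a point or a joint stands for the part that bears it (a point fixed in the world has none). Each returns a list of dicts, best first, with "p" (0 to 1); they miss things now and then, are a little off and sometimes report something else, mostly with a low value. They report only what shows in the picture. A call takes as long as a camera call.
- ctrl.trace(name, camera): "pixels" (400x640 bool, what is visible of it) and "uv" ([column, row] in pixels, amid what is visible of it).
The state is a dict: "time": time; "qpos": joint angles; "qd": joint speeds; "tau": joint torques, N m; "position": TCP position; "tool_rot": TCP orientation; "force": force on the tool from outside, world axes, zero at the start; "torque": the same for the moment, N m; "grip_width": opening from 0.0 (shut) to 1.0 (fully open); "gripper_force": force on a finger pad.
Only numpy, scipy, OpenCV 4.12 (cv2) and the standard library are available. Lean on these libraries where they do the work, as an engineer would, in place of code of your own. Each camera call takes 0.05 s, during which the arm holds its last target. There are 200 camera calls.

## Working session

There is one attempt and no reset: what is moved stays moved. The work goes in short steps, Python scripts to look and compute and a shell command to move; the robot and the scene stay as the last step left them, time stands still between calls to the robot, and variables do not carry over. Pictures are saved under pics/ and viewed, at most 14 in all, crops included, and the job is handed in when it is done.

```bash
mkdir -p pics; python3 - <<'E'
from bench import ctrl
import cv2,numpy as np
o=ctrl.get_obs();print({k:np.round(v,3).tolist() for k,v in o.items()})
for c in("top","side"):
    cv2.imwrite(f"pics/{c}0.png",ctrl.camera(c)[:,:,::-1]);k=ctrl.get_calibration(c);print(c,{a:np.round(b,3).tolist() for a,b in k.items()})
    for n in "tin_red tin_yellow spice_green spice_black packet tray_blue tray_white tray_wood packet_stored honey".split():
        print(n,[(round(d["p"],2),np.round(d["uv"]).tolist(),int(d["pixels"].sum())) for d in ctrl.trace(n,c)[:3]])
E
```

```text
{'time': 0.0, 'qpos': [-1.45, 0.381, 1.298, 0.0, 1.464, -0.215], 'qd': [0.0, -0.002, 0.001, 0.002, 0.001, -0.001], 'tau': [-0.001, -44.846, -23.128, -0.0, 0.005, -0.0], 'position': [0.181, -0.519, 0.206], 'tool_rot': [[0.944, 0.33, -0.0], [0.33, -0.944, 0.001], [0.0, -0.001, -1.0]], 'force': [-0.756, 0.27, 0.272], 'torque': [-0.013, -0.033, -0.011], 'gripper_force': 0.0, 'grip_width': 1.001}
top {'intrinsics': [[499.897, 0.0, 315.825], [0.0, 499.897, 197.844], [0.0, 0.0, 1.0]], 'dist_coeffs': [-0.111, 0.0, 0.0, 0.0, 0.0], 'origin': [0.409, 0.002, 1.036], 'rotation': [[0.02, -0.99, 0.138], [-1.0, -0.019, 0.009], [-0.007, -0.138, -0.99]]}
tin_red [(0.62, [421.0, 240.0], 679)]
tin_yellow [(0.61, [174.0, 232.0], 760)]
spice_green [(0.85, [289.0, 240.0], 493)]
spice_black [(0.75, [476.0, 240.0], 678)]
packet [(0.94, [351.0, 242.0], 626)]
tray_blue [(0.58, [316.0, 174.0], 3609)]
tray_white [(0.97, [428.0, 167.0], 3633)]
tray_wood [(0.73, [225.0, 173.0], 2652)]
packet_stored [(0.92, [192.0, 168.0], 881)]
honey [(0.79, [231.0, 252.0], 967)]
side {'intrinsics': [[426.858, 0.0, 313.399], [0.0, 426.858, 194.832], [0.0, 0.0, 1.0]], 'dist_coeffs': [-0.084, 0.0, 0.0, 0.0, 0.0], 'origin': [0.135, 0.68, 0.531], 'rotation': [[-0.848, -0.285, 0.447], [-0.53, 0.434, -0.729], [0.014, -0.855, -0.519]]}
tin_red [(0.57, [386.0, 174.0], 685)]
tin_yellow [(0.9, [257.0, 293.0], 1595)]
spice_green [(0.79, [334.0, 222.0], 1036)]
spice_black [(0.63, [405.0, 151.0], 533)]
packet [(0.74, [363.0, 195.0], 895)]
tray_blue [(0.63, [291.0, 204.0], 2387)]
tray_white [(0.98, [338.0, 163.0], 1522)]
tray_wood [(0.66, [236.0, 255.0], 2601), (0.28, [212.0, 248.0], 1775)]
packet_stored [(0.74, [212.0, 249.0], 1738), (0.74, [404.0, 151.0], 573)]
honey [(0.66, [314.0, 262.0], 1888)]
```

View pics/top0.png

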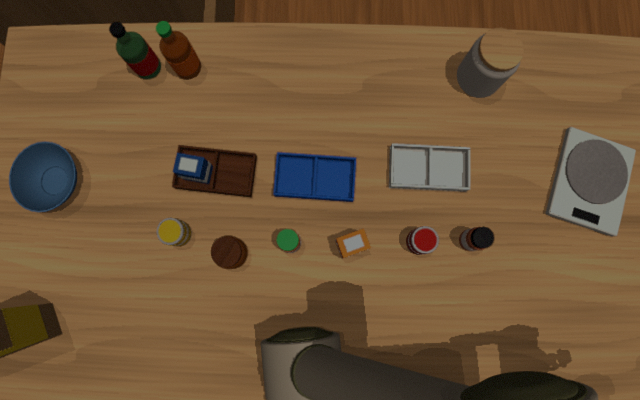

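View pics/side0.png

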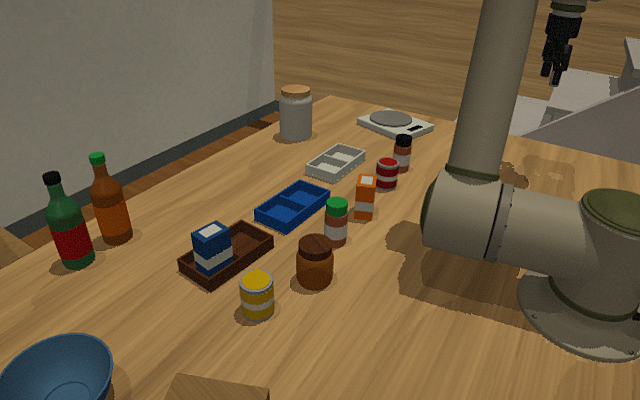

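The top view shows trays (wood with the blue packet at 192,168; blue at 316,174; white at 428,167) above the row: yellow tin (174,232), honey (231,252), green jar (289,240), packet (351,242), red tin (421,240) and black jar (476,240). The side view shows the same order with little occlusion.

```bash
cat >h.py <<'E'
from bench import ctrl
import cv2,numpy as np
from scipy.optimize import minimize
CAL={c:ctrl.get_calibration(c) for c in("top","side")}
def proj(P,c):
    k=CAL[c];R=np.array(k["rotation"]).T
    return cv2.projectPoints(np.float64(P),cv2.Rodrigues(R)[0],-R@np.array(k["origin"]),np.array(k["intrinsics"]),np.array(k["dist_coeffs"]))[0][:,0]
def unproj(uv,c,z):
    k=CAL[c];p=cv2.undistortPoints(np.float64([[uv]]),np.array(k["intrinsics"]),np.array(k["dist_coeffs"]))[0,0]
    d=np.array(k["rotation"])@[*p,1];o=np.array(k["origin"]);return o+d*(z-o[2])/d[2]
def cyl(r,z0,z1):
    a=np.linspace(0,2*np.pi,40);return np.array([[r*np.cos(t),r*np.sin(t),z] for z in(z0,z1) for t in a])
def box(x,y,h): return np.array([[i*x/2,j*y/2,z] for i in(-1,1) for j in(-1,1) for z in(0,h)])
JAR=[cyl(.023,0,.073),cyl(.021,.07,.095)];TIN=[cyl(.027,0,.068)];PK=[box(.04,.056,.085)];TR=[box(.09,.165,.03)]
M=dict(tin_red=TIN,tin_yellow=TIN,spice_green=JAR,spice_black=JAR,packet=PK,packet_stored=PK,honey=[cyl(.033,0,.082)],tray_blue=TR,tray_white=TR,tray_wood=TR)
S=4
def render(n,p,c,z=0):
    im=np.zeros((400*S,640*S),np.uint8);R=np.array([[np.cos(p[2]),-np.sin(p[2]),0],[np.sin(p[2]),np.cos(p[2]),0],[0,0,1]])
    for part in M[n]:
        q=proj(part@R.T+[p[0],p[1],z],c)
        cv2.fillConvexPoly(im,cv2.convexHull(np.int32(np.round((q+.5)*S*16))),1,shift=4)
    return im>0
def fit(n,masks,z=0,yaw0=0,extra=None):
    """masks {cam:bool}; extra=(name,pose,z) drawn in addition"""
    c0="top" if "top" in masks else "side"
    uv=np.argwhere(masks[c0]).mean(0)[::-1];h=max(q[:,2].max() for q in M[n])
    x0=unproj(uv,c0,z+h/2);big={c:np.kron(m,np.ones((S,S)))>0 for c,m in masks.items()}
    rnd="packet" not in n and "tray" not in n
    def f(v,w=None):
        p=(v[0],v[1],0 if rnd else v[2]);e=[]
        for c,m in big.items():
            r=render(n,p,c,z)
            if extra: r|=render(extra[0],extra[1],c,extra[2])
            e.append((r&m).sum()/(r|m).sum())
        return -np.mean(e)
    v0=[x0[0],x0[1]]+([] if rnd else [yaw0]);k=len(v0)
    sim=np.array([v0]+[[v0[j]+([.012,.012,.25][j] if i==j else 0) for j in range(k)] for i in range(k)])
    s=minimize(f,v0,method="Nelder-Mead",options=dict(initial_simplex=sim,xatol=2e-4,fatol=1e-4))
    return s.x,-s.fun
def mask(n,c):
    d=ctrl.trace(n,c);return d[0]["pixels"] if d else None
E
python3 - <<'E'
from h import *
import json
ims={c:ctrl.camera(c) for c in CAL};res={}
for n in ["packet_stored"]+[k for k in M if k!="packet_stored"]:
    m={c:mask(n,c) for c in CAL};z=.005 if n=="packet_stored" else 0;ex=None
    if n=="tray_wood":
        m={c:m[c]|mask("packet_stored",c) for c in m} ;ex=("packet_stored",res["packet_stored"],.005)
    y0=[0,.3,-.3] if n=="packet" else [0]
    best=[]
    for sel in(["top"],["side"],["top","side"]):
        b=max((fit(n,{c:m[c] for c in sel},z,y,ex) for y in y0),key=lambda t:t[1]);best.append(b)
        print(n,sel,np.round(b[0],4),round(b[1],3))
    res[n]=best[2][0].tolist()
json.dump(res,open("res.json","w"))
for c in ims:
    im=ims[c][:,:,::-1].copy()
    for n in res:
        p=(res[n]+[0])[:3];r=render(n,p,c,.005 if n=="packet_stored" else 0)
        r=cv2.resize(r.astype(np.uint8),(640,400));cv2.drawContours(im,cv2.findContours(r,0,1)[0],-1,(0,255,255),1)
    cv2.imwrite(f"pics/{c}1.png",im)
a=cv2.imread("pics/top1.png")[130:280,140:520];b=cv2.imread("pics/side1.png")[110:330,160:430]
cv2.imwrite("pics/fit1.png",np.hstack([cv2.resize(a,(456,180)).copy() if 0 else cv2.copyMakeBorder(a,0,70,0,0,0),b]))
E
```

```text
packet_stored ['top'] [ 0.6019  0.2622 -0.2023] 0.908
packet_stored ['side'] [ 0.6058  0.2601 -0.0772] 0.938
packet_stored ['top', 'side'] [ 0.6034  0.262  -0.1448] 0.909
tin_red ['top'] [ 0.4666 -0.2025] 0.932
tin_red ['side'] [ 0.4674 -0.2064] 0.897
tin_red ['top', 'side'] [ 0.4665 -0.2026] 0.912
tin_yellow ['top'] [0.4729 0.2981] 0.943
tin_yellow ['side'] [0.4748 0.2976] 0.941
tin_yellow ['top', 'side'] [0.4734 0.2983] 0.938
spice_green ['top'] [0.4609 0.0647] 0.94
spice_green ['side'] [0.4616 0.0631] 0.904
spice_green ['top', 'side'] [0.461  0.0645] 0.918
spice_black ['top'] [ 0.4712 -0.3087] 0.911
spice_black ['side'] [ 0.4745 -0.3209] 0.734
spice_black ['top', 'side'] [ 0.4714 -0.3092] 0.816
packet ['top'] [ 0.4574 -0.0603  0.3532] 0.948
packet ['side'] [ 0.4583 -0.0626  0.4118] 0.941
packet ['top', 'side'] [ 0.4572 -0.0607  0.3822] 0.934
honey ['top'] [0.4363 0.1784] 0.844
honey ['side'] [0.4378 0.1803] 0.902
honey ['top', 'side'] [0.4364 0.1819] 0.87
tray_blue ['top'] [ 0.597   0.0162 -0.0584] 0.971
tray_blue ['side'] [ 0.5965  0.0141 -0.0471] 0.962
tray_blue ['top', 'side'] [ 0.5966  0.0156 -0.0485] 0.963
tray_white ['top'] [ 0.6203 -0.224  -0.0181] 0.959
tray_white ['side'] [ 0.6206 -0.2248 -0.0319] 0.958
tray_white ['top', 'side'] [ 0.6205 -0.2241 -0.0217] 0.959
tray_wood ['top'] [ 0.605   0.2259 -0.0974] 0.934
tray_wood ['side'] [ 0.6056  0.225  -0.0962] 0.976
tray_wood ['top', 'side'] [ 0.6053  0.2254 -0.0911] 0.954
```

View pics/fit1.png

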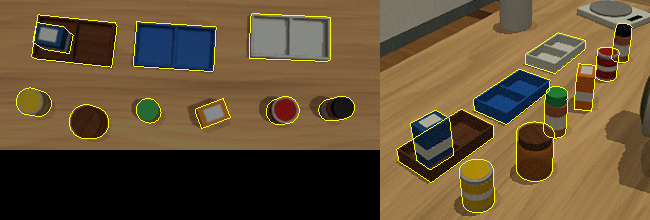

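The fitted outlines sit on the objects in both views, and the heights and sizes agree. First I turn the tool so its y lies along world x, then head to the red tin.

```bash
python3 -m inch '[{"slide":[0,0,0],"turn":[0,0,-0.1235],"jaw":1},{"slide":[0,0,0],"turn":[0,0,-0.1235],"jaw":1},{"slide":[0,0,0],"turn":[0,0,-0.1235],"jaw":1},{"slide":[0,0,0],"turn":[0,0,-0.1235],"jaw":1},{"slide":[0,0,0],"turn":[0,0,-0.1235],"jaw":1},{"slide":[0,0,0],"turn":[0,0,-0.1235],"jaw":1},{"slide":[0,0,0],"turn":[0,0,-0.1235],"jaw":1},{"slide":[0,0,0],"turn":[0,0,-0.1235],"jaw":1},{"slide":[0,0,0],"turn":[0,0,-0.1235],"jaw":1},{"slide":[0,0,0],"turn":[0,0,-0.1235],"jaw":1},{"slide":[2.6,2.4,0],"turn":[0,0,0],"jaw":1},{"slide":[2.6,2.4,0],"turn":[0,0,0],"jaw":1},{"slide":[2.6,2.4,0],"turn":[0,0,0],"jaw":1},{"slide":[2.6,2.4,0],"turn":[0,0,0],"jaw":1},{"slide":[2.6,2.4,0],"turn":[0,0,0],"jaw":1},{"slide":[2.6,2.4,0],"turn":[0,0,0],"jaw":1},{"slide":[2.6,2.4,0],"turn":[0,0,0],"jaw":1},{"slide":[2.6,2.4,0],"turn":[0,0,0],"jaw":1},{"slide":[2.6,2.4,0],"turn":[0,0,0],"jaw":1},{"slide":[0,0,0],"turn":[0,0,0],"jaw":1}]' 30
cat >w.py <<'E'
import sys,numpy as np
from bench import ctrl
o=ctrl.get_obs();p=o["position"];R=np.array(o["tool_rot"])
t=np.array([float(a) for a in sys.argv[1:4]])
print("t",round(o["time"],2),"pos",np.round(p,4),"slide cm",np.round(100*R.T@(t-p),2),"theta",round(np.arctan2(R[1,0],R[0,0]),3),"tilt",np.round(R[:2,2],3),"w",round(o["grip_width"],3),"F",np.round(o["force"],1),round(o["gripper_force"],1))
E
python3 w.py .4665 -.203 .12
```

```text
time: 3.97
position: [0.4, -0.2812, 0.207]
tool_rot: [[-0.005, 1.0, 0.001], [1.0, 0.005, 0.001], [0.001, 0.001, -1.0]]
force: [-0.1, 0.0, 0.3]
grip_width: 0.999
gripper_force: 0.0
t 3.97 pos [ 0.4    -0.2812  0.207 ] slide cm [7.78 6.68 8.71] theta 1.576 tilt [0.001 0.001] w 0.999 F [-0.1  0.   0.3] 0.0
```

```bash
python3 -m inch '[{"slide":[2.6,2.2,0],"turn":[0,0,0],"jaw":1},{"slide":[2.6,2.2,0],"turn":[0,0,0],"jaw":1},{"slide":[2.6,2.3,0],"turn":[0,0,0],"jaw":1},{"slide":[0,0,2.6],"turn":[0,0,0],"jaw":1},{"slide":[0,0,2.6],"turn":[0,0,0],"jaw":1},{"slide":[0,0,2.6],"turn":[0,0,0],"jaw":1},{"slide":[0,0,2.6],"turn":[0,0,0],"jaw":1},{"slide":[0,0,2.6],"turn":[0,0,0],"jaw":1},{"slide":[0,0,1.1],"turn":[0,0,0],"jaw":1},{"slide":[0,0,1.1],"turn":[0,0,0],"jaw":1},{"slide":[0,0,1.1],"turn":[0,0,0],"jaw":1},{"slide":[0,0,0],"turn":[0,0,0],"jaw":1},{"slide":[0,0,0],"turn":[0,0,0],"jaw":0.3},{"slide":[0,0,0],"turn":[0,0,0],"jaw":0.3},{"slide":[0,0,0],"turn":[0,0,0],"jaw":0.3},{"slide":[0,0,0],"turn":[0,0,0],"jaw":0.3},{"slide":[0,0,0],"turn":[0,0,0],"jaw":0.3},{"slide":[0,0,0],"turn":[0,0,0],"jaw":0.3},{"slide":[0,0,0],"turn":[0,0,0],"jaw":0.3},{"slide":[0,0,0],"turn":[0,0,0],"jaw":0.3}]' 30 >/dev/null
python3 w.py .4665 -.203 .19
```

```text
t 5.63 pos [ 0.4643 -0.2073  0.0438] slide cm [  0.42   0.23 -14.62] theta 1.571 tilt [ 0. -0.] w 0.297 F [ 0.3  0.7 -0.2] 0.0
```

```bash
python3 - <<'E'
from h import *
a=ctrl.camera("top");b=ctrl.camera("side")
cv2.imwrite("pics/c1.png",np.hstack([cv2.resize(a[150:300,330:530],None,fx=2,fy=2),cv2.resize(b[110:260,310:510],None,fx=2,fy=2)])[:,:,::-1])
E
```

```text
(no output)
```

View pics/c1.png

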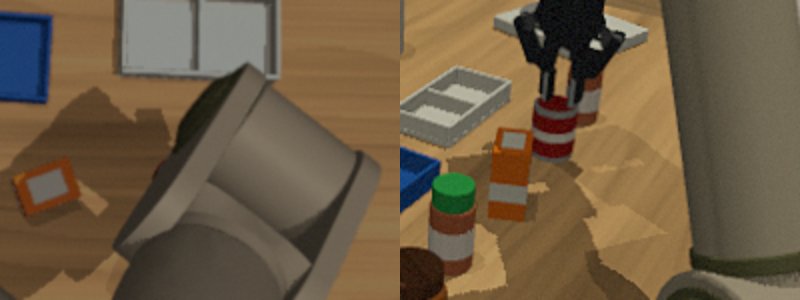

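The tin still stands where it was, unmoved. The jaws closed on nothing and the fingertips sit beyond or above its top (side pixels about 384,159 and 398,160). I'll compare these with the reported TCP.

```bash
python3 - <<'E'
from h import *
print(np.round(proj([[.4643,-.2073,.033],[.4643,-.2073,.0438],[.4665,-.2026,0],[.4665,-.2026,.068]],"side"),1))
for z in(.033,.05,.07,.09): print(z,[np.round(unproj(u,"side",z)[:2],3).tolist() for u in((384,159),(398,160))])
o=ctrl.get_obs();print(np.round(o["position"],4),np.round(o["qpos"],4))
for n in("tin_red","spice_black"):
    m=mask(n,"side");print(n,None if m is None else fit(n,{"side":m}))
b=ctrl.camera("side");cv2.imwrite("pics/c2.png",cv2.resize(b[100:210,340:450],None,fx=5,fy=5,interpolation=2)[:,:,::-1])
E
```

```text
[[387.9 173.2]
 [388.3 169.3]
 [384.9 185.3]
 [387.7 161. ]]
0.033 [[0.505, -0.275], [0.471, -0.29]]
0.05 [[0.492, -0.242], [0.46, -0.257]]
0.07 [[0.477, -0.204], [0.446, -0.218]]
0.09 [[0.462, -0.166], [0.433, -0.179]]
[ 0.4642 -0.2073  0.0437] [-0.6531  0.496   1.6474 -0.      0.9982 -0.6531]
tin_red (array([ 0.46691243, -0.2055327 ]), np.float64(0.8363095238095238))
spice_black (array([ 0.47305192, -0.31553846]), np.float64(0.3653810147912376))
```

View pics/c2.png

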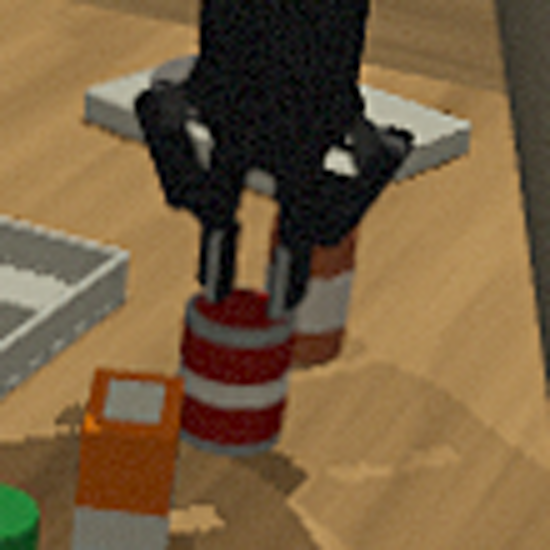

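The fingertips seem to stand over the tin's top disc, higher than the reported TCP implies. I'll check against the start picture, where the tips appear near (555,83).

```bash
python3 - <<'E'
from h import *
R0=np.array([[.944,.33,0],[.33,-.944,0],[0,0,-1]]);p=np.array([.181,-.519,.2065])
for nm,q in dict(tip=[0,0,.011],tcp=[0,0,0],tipopenL=[0,.0425,-.002],tipopenR=[0,-.0425,-.002],body=[0,0,-.062]).items(): print(nm,np.round(proj([p+R0@np.array(q)],"side"),1))
a=cv2.imread("pics/side0.png")[0:120,500:640];cv2.imwrite("pics/c3.png",cv2.resize(a,None,fx=5,fy=5,interpolation=2))
print(np.round(proj([[.4643,-.2073,.106]],"side"),1))
E
```

```text
tip [[542.7  99.2]]
tcp [[543.8  95.1]]
tipopenL [[540.2  89.5]]
tipopenR [[548.1  99.6]]
body [[550.3  71.3]]
[[391.  146.3]]
```

View pics/c3.png

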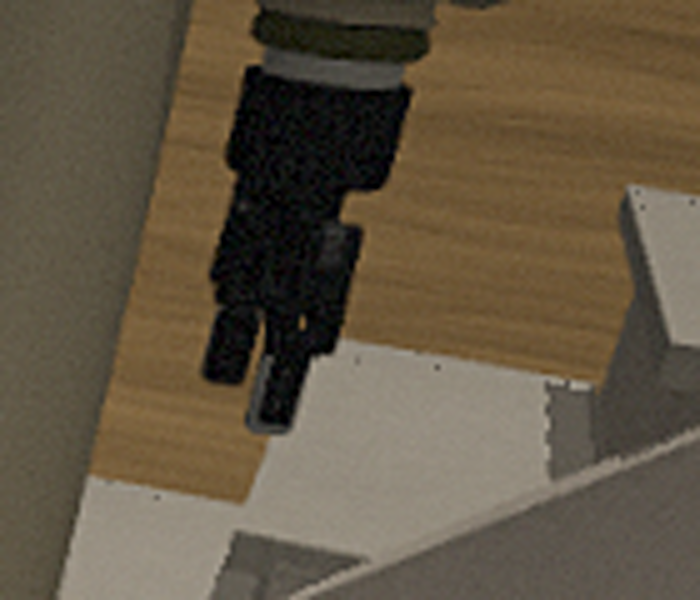

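Both at the start and now, the fingertips show about 35 mm higher along the tool axis than the stated TCP implies (start tips seen at 554,86 against 548,100 predicted). The lateral error is small. So I trust the pictures and go about 36 mm lower, after raising and opening first.

```bash
python3 -m inch '[{"slide":[0,0,-1.5],"turn":[0,0,0],"jaw":0.3},{"slide":[0,0,-1.5],"turn":[0,0,0],"jaw":1},{"slide":[0.3,0.2,0],"turn":[0,0,0],"jaw":1},{"slide":[0,0,0],"turn":[0,0,0],"jaw":1},{"slide":[0,0,0],"turn":[0,0,0],"jaw":1},{"slide":[0,0,0],"turn":[0,0,0],"jaw":1},{"slide":[0,0,0],"turn":[0,0,0],"jaw":1},{"slide":[0,0,0],"turn":[0,0,0],"jaw":1},{"slide":[0,0,1],"turn":[0,0,0],"jaw":1},{"slide":[0,0,1],"turn":[0,0,0],"jaw":1},{"slide":[0,0,1],"turn":[0,0,0],"jaw":1},{"slide":[0,0,1],"turn":[0,0,0],"jaw":1},{"slide":[0,0,1],"turn":[0,0,0],"jaw":1},{"slide":[0,0,0.5],"turn":[0,0,0],"jaw":1},{"slide":[0,0,0],"turn":[0,0,0],"jaw":1}]' 30 >/dev/null
python3 w.py .4665 -.203 .008
python3 - <<'E'
from h import *
b=ctrl.camera("side");cv2.imwrite("pics/c4.png",cv2.resize(b[100:210,340:450],None,fx=5,fy=5,interpolation=2)[:,:,::-1])
E
```

```text
t 7.13 pos [ 0.4657 -0.2039  0.0177] slide cm [0.09 0.08 0.97] theta 1.571 tilt [-0.002  0.001] w 0.999 F [0.  0.  0.1] 0.0
```

View pics/c4.png

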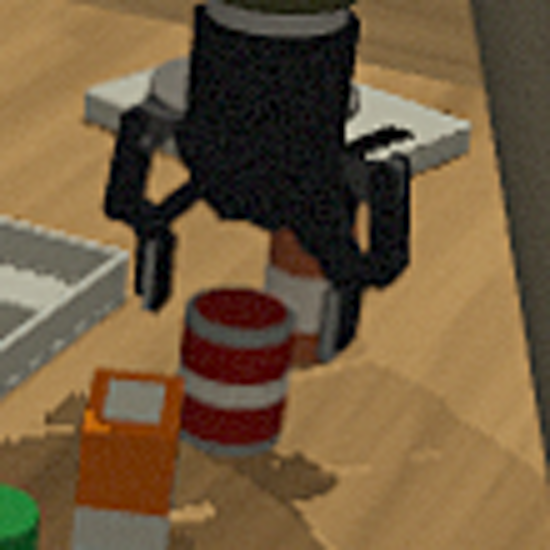

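The jaws straddle the tin (tips at side pixels 370,161 and 406,171) with their tips about 15 mm below its top. I go a little lower and close.

```bash
python3 -m inch '[{"slide":[0.1,0.1,0.6],"turn":[0,0,0],"jaw":1},{"slide":[0,0,0.6],"turn":[0,0,0],"jaw":1},{"slide":[0,0,0],"turn":[0,0,0],"jaw":0.3},{"slide":[0,0,0],"turn":[0,0,0],"jaw":0.3},{"slide":[0,0,0],"turn":[0,0,0],"jaw":0.3},{"slide":[0,0,0],"turn":[0,0,0],"jaw":0.3},{"slide":[0,0,0],"turn":[0,0,0],"jaw":0.3},{"slide":[0,0,0],"turn":[0,0,0],"jaw":0.3},{"slide":[0,0,0],"turn":[0,0,0],"jaw":0.3},{"slide":[0,0,0],"turn":[0,0,0],"jaw":0.3}]' 30 >/dev/null
python3 w.py .4665 -.203 .008
python3 - <<'E'
from h import *
b=ctrl.camera("side");cv2.imwrite("pics/c5.png",cv2.resize(b[100:210,340:450],None,fx=5,fy=5,interpolation=2)[:,:,::-1])
print([np.round(unproj(((370+406)/2,166),"side",z)[:2],3) for z in (.045,.05,.056,.06)])
E
```

```text
t 8.02 pos [ 0.4673 -0.2033  0.007 ] slide cm [ 0.03 -0.08 -0.1 ] theta 1.571 tilt [ 0. -0.] w 0.624 F [-1.6 -0.4  4.4] 31.8
[array([ 0.471, -0.221]), array([ 0.468, -0.212]), array([ 0.464, -0.201]), array([ 0.461, -0.193])]
```

View pics/c5.png

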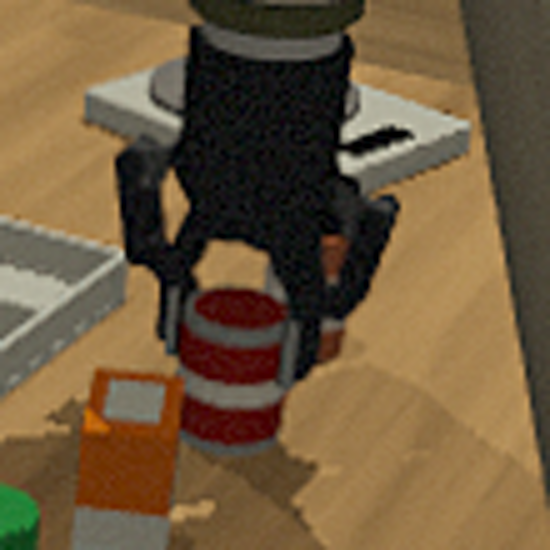

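The grip holds: opening 0.62, which is about 53 mm, at 32 N. Lift and carry over the blue tray's -y bay.

```bash
python3 -m inch '[{"slide":[0,0,-1],"turn":[0,0,0],"jaw":0.3},{"slide":[0,0,-2],"turn":[0,0,0],"jaw":0.3},{"slide":[0,0,-2.5],"turn":[0,0,0],"jaw":0.3},{"slide":[0,0,-2.5],"turn":[0,0,0],"jaw":0.3},{"slide":[0,0,-2.5],"turn":[0,0,0],"jaw":0.3},{"slide":[0,0,-2.5],"turn":[0,0,0],"jaw":0.3},{"slide":[0,0,-2],"turn":[0,0,0],"jaw":0.3},{"slide":[1.8,1.3,0],"turn":[0,0,0],"jaw":0.3},{"slide":[2.6,1.8,0],"turn":[0,0,0],"jaw":0.3},{"slide":[2.6,1.8,0],"turn":[0,0,0],"jaw":0.3},{"slide":[2.6,1.8,0],"turn":[0,0,0],"jaw":0.3},{"slide":[2.6,1.8,0],"turn":[0,0,0],"jaw":0.3},{"slide":[2.6,1.8,0],"turn":[0,0,0],"jaw":0.3},{"slide":[1.8,1.3,0],"turn":[0,0,0],"jaw":0.3},{"slide":[1,0.7,0],"turn":[0,0,0],"jaw":0.3},{"slide":[0,0,0],"turn":[0,0,0],"jaw":0.3},{"slide":[0,0,0],"turn":[0,0,0],"jaw":0.3}]' >/dev/null
python3 w.py .5947 -.0244 .013
```

```text
t 9.48 pos [ 0.5899 -0.0274  0.1562] slide cm [ 0.3   0.5  14.32] theta 1.571 tilt [-0.001 -0.   ] w 0.624 F [ 0.2  0.  -1.9] 32.0
```

```bash
python3 -m inch '[{"slide":[0.3,0.5,0],"turn":[0,0,0],"jaw":0.3},{"slide":[0,0,2],"turn":[0,0,0],"jaw":0.3},{"slide":[0,0,2],"turn":[0,0,0],"jaw":0.3},{"slide":[0,0,2],"turn":[0,0,0],"jaw":0.3},{"slide":[0,0,2],"turn":[0,0,0],"jaw":0.3},{"slide":[0,0,2],"turn":[0,0,0],"jaw":0.3},{"slide":[0,0,1.5],"turn":[0,0,0],"jaw":0.3},{"slide":[0,0,1],"turn":[0,0,0],"jaw":0.3},{"slide":[0,0,0.6],"turn":[0,0,0],"jaw":0.3},{"slide":[0,0,0.4],"turn":[0,0,0],"jaw":0.3},{"slide":[0,0,0.3],"turn":[0,0,0],"jaw":0.3},{"slide":[0,0,0.3],"turn":[0,0,0],"jaw":0.3},{"slide":[0,0,0],"turn":[0,0,0],"jaw":0.3},{"slide":[0,0,0],"turn":[0,0,0],"jaw":0.3}]' >/dev/null
python3 w.py .5947 -.0244 .012
```

```text
t 10.65 pos [ 0.5954 -0.0243  0.0161] slide cm [-0.01 -0.07  0.41] theta 1.571 tilt [ 0.001 -0.   ] w 0.622 F [ 0.  -0.2 -0.9] 32.0
```

```bash
python3 -m inch '[{"slide":[0,0,0.15],"turn":[0,0,0],"jaw":0.3},{"slide":[0,0,0.15],"turn":[0,0,0],"jaw":0.3},{"slide":[0,0,0],"turn":[0,0,0],"jaw":0.3}]' >/dev/null; python3 w.py .5947 -.0244 .012
python3 -m inch '[{"slide":[0,0,0.1],"turn":[0,0,0],"jaw":0.3},{"slide":[0,0,0],"turn":[0,0,0],"jaw":0.3}]' >/dev/null; python3 w.py .5947 -.0244 .012
```

```text
t 10.9 pos [ 0.5952 -0.0242  0.0126] slide cm [-0.02 -0.05  0.06] theta 1.571 tilt [-0.  0.] w 0.622 F [-0.3  0.2 -0.2] 32.1
t 11.07 pos [ 0.5953 -0.0243  0.012 ] slide cm [-0.01 -0.06  0.  ] theta 1.571 tilt [ 0. -0.] w 0.627 F [-0.6  0.5  1.6] 32.1
```

```bash
python3 -m inch '[{"slide":[0,0,0],"turn":[0,0,0],"jaw":0.72},{"slide":[0,0,0],"turn":[0,0,0],"jaw":0.85},{"slide":[0,0,0],"turn":[0,0,0],"jaw":1},{"slide":[0,0,0],"turn":[0,0,0],"jaw":1},{"slide":[0,0,0],"turn":[0,0,0],"jaw":1},{"slide":[0,0,-1],"turn":[0,0,0],"jaw":1},{"slide":[0,0,-2],"turn":[0,0,0],"jaw":1},{"slide":[0,0,-2.5],"turn":[0,0,0],"jaw":1},{"slide":[0,0,-3],"turn":[0,0,0],"jaw":1},{"slide":[0,0,-3],"turn":[0,0,0],"jaw":1},{"slide":[0,0,-2],"turn":[0,0,0],"jaw":1},{"slide":[2,-0.8,0],"turn":[0,0,0],"jaw":1},{"slide":[3,-1.2,0],"turn":[0,0,0],"jaw":1},{"slide":[3,-1.2,0],"turn":[0,0,0],"jaw":1},{"slide":[3,-1.2,0],"turn":[0,0,0],"jaw":1},{"slide":[3,-1.2,0],"turn":[0,0,0],"jaw":1},{"slide":[3,-1.2,0],"turn":[0,0,0],"jaw":1},{"slide":[3,-1.2,0],"turn":[0,0,0],"jaw":1},{"slide":[3,-1.2,0],"turn":[0,0,0],"jaw":1},{"slide":[3,-1.2,0],"turn":[0,0,0],"jaw":1}]' >/dev/null; python3 w.py .4734 .2983 .007
python3 - <<'E'
from h import *
ctrl.camera("top");print(fit("tin_red",{"top":mask("tin_red","top")},.005))
E
```

```text
t 12.73 pos [0.4905 0.2371 0.1477] slide cm [ 6.11 -1.72 14.07] theta 1.571 tilt [0.001 0.   ] w 1.0 F [ 0.8  0.2 -0. ] 0.0
(array([ 0.59610264, -0.02260916]), np.float64(0.9602964982533867))
```

```bash
python3 -m inch '[{"slide":[2.5,-0.7,0],"turn":[0,0,0],"jaw":1},{"slide":[2.5,-0.7,0],"turn":[0,0,0],"jaw":1},{"slide":[1.1,-0.3,0],"turn":[0,0,0],"jaw":1},{"slide":[0,0,2],"turn":[0,0,0],"jaw":1},{"slide":[0,0,2.5],"turn":[0,0,0],"jaw":1},{"slide":[0,0,2.5],"turn":[0,0,0],"jaw":1},{"slide":[0,0,2.5],"turn":[0,0,0],"jaw":1},{"slide":[0,0,2],"turn":[0,0,0],"jaw":1},{"slide":[0,0,1.5],"turn":[0,0,0],"jaw":1},{"slide":[0,0,1.0],"turn":[0,0,0],"jaw":1},{"slide":[0,0,0],"turn":[0,0,0],"jaw":1},{"slide":[0,0,0],"turn":[0,0,0],"jaw":0.3},{"slide":[0,0,0],"turn":[0,0,0],"jaw":0.3},{"slide":[0,0,0],"turn":[0,0,0],"jaw":0.3},{"slide":[0,0,0],"turn":[0,0,0],"jaw":0.3},{"slide":[0,0,0],"turn":[0,0,0],"jaw":0.3},{"slide":[0,0,0],"turn":[0,0,0],"jaw":0.3},{"slide":[0,0,0],"turn":[0,0,0],"jaw":0.3}]' 30 >/dev/null; python3 w.py .4734 .2983 .007
```

```text
t 14.33 pos [0.4748 0.2969 0.0081] slide cm [ 0.14 -0.14  0.11] theta 1.571 tilt [0.002 0.001] w 0.622 F [-0.7 -1.4  6.9] 31.6
```

```bash
python3 -m inch '[{"slide":[0,0,-1],"turn":[0,0,0],"jaw":0.3},{"slide":[0,0,-2],"turn":[0,0,0],"jaw":0.3},{"slide":[0,0,-2.5],"turn":[0,0,0],"jaw":0.3},{"slide":[0,0,-2.5],"turn":[0,0,0],"jaw":0.3},{"slide":[0,0,-2.5],"turn":[0,0,0],"jaw":0.3},{"slide":[0,0,-2.5],"turn":[0,0,0],"jaw":0.3},{"slide":[0,0,-2],"turn":[0,0,0],"jaw":0.3},{"slide":[-1.8,0.9,0],"turn":[0,0,0],"jaw":0.3},{"slide":[-2.7,1.4,0],"turn":[0,0,0],"jaw":0.3},{"slide":[-2.7,1.4,0],"turn":[0,0,0],"jaw":0.3},{"slide":[-2.7,1.4,0],"turn":[0,0,0],"jaw":0.3},{"slide":[-2.7,1.4,0],"turn":[0,0,0],"jaw":0.3},{"slide":[-2.7,1.4,0],"turn":[0,0,0],"jaw":0.3},{"slide":[-2.7,1.4,0],"turn":[0,0,0],"jaw":0.3},{"slide":[-2.7,1.4,0],"turn":[0,0,0],"jaw":0.3},{"slide":[-2.2,1.1,0],"turn":[0,0,0],"jaw":0.3},{"slide":[-1.4,0.6,0],"turn":[0,0,0],"jaw":0.3},{"slide":[0,0,0],"turn":[0,0,0],"jaw":0.3},{"slide":[0,0,0],"turn":[0,0,0],"jaw":0.3}]' >/dev/null
python3 w.py .5985 .054 .013
```

```text
t 15.92 pos [0.598  0.0537 0.1569] slide cm [ 0.02  0.06 14.39] theta 1.57 tilt [-0.  0.] w 0.627 F [-0.5  0.3 -1.4] 32.1
```

```bash
python3 -m inch '[{"slide":[0,0,2],"turn":[0,0,0],"jaw":0.3},{"slide":[0,0,2],"turn":[0,0,0],"jaw":0.3},{"slide":[0,0,2],"turn":[0,0,0],"jaw":0.3},{"slide":[0,0,2],"turn":[0,0,0],"jaw":0.3},{"slide":[0,0,2],"turn":[0,0,0],"jaw":0.3},{"slide":[0,0,1.5],"turn":[0,0,0],"jaw":0.3},{"slide":[0,0,1],"turn":[0,0,0],"jaw":0.3},{"slide":[0,0,0.6],"turn":[0,0,0],"jaw":0.3},{"slide":[0,0,0.4],"turn":[0,0,0],"jaw":0.3},{"slide":[0,0,0.3],"turn":[0,0,0],"jaw":0.3},{"slide":[0,0,0.2],"turn":[0,0,0],"jaw":0.3},{"slide":[0,0,0.2],"turn":[0,0,0],"jaw":0.3},{"slide":[0,0,0.1],"turn":[0,0,0],"jaw":0.3},{"slide":[0,0,0],"turn":[0,0,0],"jaw":0.3},{"slide":[0,0,0],"turn":[0,0,0],"jaw":0.3}]' >/dev/null
python3 w.py .5985 .054 .013
python3 -m inch '[{"slide":[0,0,0.1],"turn":[0,0,0],"jaw":0.3},{"slide":[0,0,0],"turn":[0,0,0],"jaw":0.3}]' >/dev/null; python3 w.py .5985 .054 .013
```

```text
t 17.17 pos [0.5984 0.0537 0.014 ] slide cm [0.03 0.01 0.1 ] theta 1.571 tilt [ 0. -0.] w 0.624 F [-0.   0.4 -2. ] 32.1
t 17.33 pos [0.5985 0.0537 0.0131] slide cm [0.03 0.   0.01] theta 1.571 tilt [ 0.001 -0.   ] w 0.624 F [-1.3 -1.1  1.6] 32.2
```

```bash
python3 -m inch '[{"slide":[0,0,0],"turn":[0,0,0],"jaw":0.72},{"slide":[0,0,0],"turn":[0,0,0],"jaw":0.85},{"slide":[0,0,0],"turn":[0,0,0],"jaw":1},{"slide":[0,0,0],"turn":[0,0,0],"jaw":1},{"slide":[0,0,0],"turn":[0,0,0],"jaw":1},{"slide":[0,0,-1],"turn":[0,0,0],"jaw":1},{"slide":[0,0,-2],"turn":[0,0,0],"jaw":1},{"slide":[0,0,-2.5],"turn":[0,0,0],"jaw":1},{"slide":[0,0,-3],"turn":[0,0,0],"jaw":1},{"slide":[0,0,-3],"turn":[0,0,0],"jaw":1},{"slide":[0,0,-2],"turn":[0,0,0],"jaw":1},{"slide":[0.2,-2.5,0],"turn":[0,0,0],"jaw":1},{"slide":[0.2,-2.5,0],"turn":[0,0,0],"jaw":1},{"slide":[0.2,-2.5,0],"turn":[0,0,0],"jaw":1},{"slide":[0.2,-2.5,0],"turn":[0,0,0],"jaw":1},{"slide":[0.2,-2.5,0],"turn":[0,0,0],"jaw":1},{"slide":[0.1,-1.3,0],"turn":[0,0,0],"jaw":1},{"slide":[0,0,0],"turn":[0,0,0],"jaw":1},{"slide":[0,0,0],"turn":[0,0,0],"jaw":1}]' >/dev/null; python3 w.py .461 .0645 .012
python3 - <<'E'
from h import *
ctrl.camera("side")
for n,z in(("tin_yellow",.005),("spice_green",0),("packet",0)):
    m=mask(n,"side");print(n,None if m is None else fit(n,{"side":m},z,.38))
E
```

```text
t 18.92 pos [0.4606 0.0647 0.1487] slide cm [-0.02  0.02 13.67] theta 1.571 tilt [ 0.002 -0.   ] w 0.996 F [ 1.   0.4 -0.2] 0.0
tin_yellow (array([0.60549608, 0.04411976]), np.float64(0.8442655667908462))
spice_green (array([0.46185287, 0.06043693]), np.float64(0.85382702403979))
packet None
```

```bash
python3 -m inch '[{"slide":[0,0,1.5],"turn":[0,0,0],"jaw":1},{"slide":[0,0,2],"turn":[0,0,0],"jaw":1},{"slide":[0,0,2],"turn":[0,0,0],"jaw":1},{"slide":[0,0,2],"turn":[0,0,0],"jaw":1},{"slide":[0,0,2],"turn":[0,0,0],"jaw":1},{"slide":[0,0,2],"turn":[0,0,0],"jaw":1},{"slide":[0,0,1.4],"turn":[0,0,0],"jaw":1},{"slide":[0,0,0.8],"turn":[0,0,0],"jaw":1},{"slide":[0,0,0],"turn":[0,0,0],"jaw":0.8},{"slide":[0,0,0],"turn":[0,0,0],"jaw":0.7},{"slide":[0,0,0],"turn":[0,0,0],"jaw":0.6},{"slide":[0,0,0],"turn":[0,0,0],"jaw":0.55},{"slide":[0,0,0],"turn":[0,0,0],"jaw":0.5},{"slide":[0,0,0],"turn":[0,0,0],"jaw":0.4},{"slide":[0,0,0],"turn":[0,0,0],"jaw":0.3},{"slide":[0,0,0],"turn":[0,0,0],"jaw":0.3},{"slide":[0,0,0],"turn":[0,0,0],"jaw":0.3}]' 25 >/dev/null; python3 w.py .461 .0645 .012
```

```text
t 20.53 pos [0.4608 0.0647 0.0116] slide cm [-0.02  0.02 -0.04] theta 1.571 tilt [ 0.002 -0.   ] w 0.536 F [-0.5  0.5  6.6] 25.4
```

```bash
python3 - <<'E'
from h import *
b=ctrl.camera("side");cv2.imwrite("pics/c6.png",cv2.resize(b[130:270,240:420],None,fx=4,fy=4,interpolation=2)[:,:,::-1])
E
```

```text
(no output)
```

View pics/c6.png

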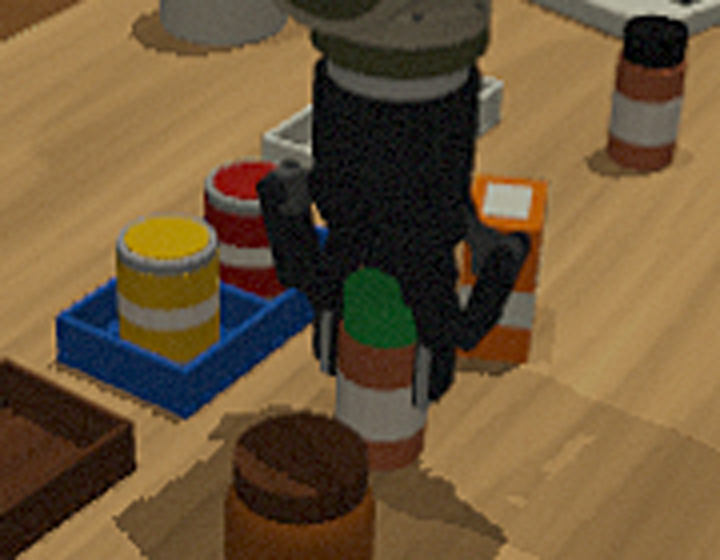

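Both tins stand in the blue tray's bays, and the jar is held on its body with the lid free under the palm. Carry it to the white tray's +y bay.

```bash
python3 -m inch '[{"slide":[0,0,-0.5],"turn":[0,0,0],"jaw":0.3},{"slide":[0,0,-1.5],"turn":[0,0,0],"jaw":0.3},{"slide":[0,0,-2.5],"turn":[0,0,0],"jaw":0.3},{"slide":[0,0,-2.5],"turn":[0,0,0],"jaw":0.3},{"slide":[0,0,-2.5],"turn":[0,0,0],"jaw":0.3},{"slide":[0,0,-2.5],"turn":[0,0,0],"jaw":0.3},{"slide":[0,0,-2],"turn":[0,0,0],"jaw":0.3},{"slide":[-1.2,0.8,0],"turn":[0,0,0],"jaw":0.3},{"slide":[-2.4,1.6,0],"turn":[0,0,0],"jaw":0.3},{"slide":[-2.8,1.8,0],"turn":[0,0,0],"jaw":0.3},{"slide":[-2.8,1.8,0],"turn":[0,0,0],"jaw":0.3},{"slide":[-2.8,1.8,0],"turn":[0,0,0],"jaw":0.3},{"slide":[-2.8,1.8,0],"turn":[0,0,0],"jaw":0.3},{"slide":[-2.8,1.8,0],"turn":[0,0,0],"jaw":0.3},{"slide":[-2.8,1.8,0],"turn":[0,0,0],"jaw":0.3},{"slide":[-2.2,1.5,0],"turn":[0,0,0],"jaw":0.3},{"slide":[-1.5,0.9,0],"turn":[0,0,0],"jaw":0.3},{"slide":[-0.8,0.5,0],"turn":[0,0,0],"jaw":0.3},{"slide":[0,0,0],"turn":[0,0,0],"jaw":0.3},{"slide":[0,0,0],"turn":[0,0,0],"jaw":0.3}]' >/dev/null
python3 w.py .6214 -.1841 .0166
```

```text
t 22.25 pos [ 0.6207 -0.184   0.15  ] slide cm [-0.02  0.09 13.34] theta 1.571 tilt [-0.001  0.001] w 0.53 F [-0.4  0.8 -1.9] 25.9
```

```bash
python3 -m inch '[{"slide":[0,0.1,1.5],"turn":[0,0,0],"jaw":0.3},{"slide":[0,0,2],"turn":[0,0,0],"jaw":0.3},{"slide":[0,0,2],"turn":[0,0,0],"jaw":0.3},{"slide":[0,0,2],"turn":[0,0,0],"jaw":0.3},{"slide":[0,0,2],"turn":[0,0,0],"jaw":0.3},{"slide":[0,0,1.2],"turn":[0,0,0],"jaw":0.3},{"slide":[0,0,0.8],"turn":[0,0,0],"jaw":0.3},{"slide":[0,0,0.6],"turn":[0,0,0],"jaw":0.3},{"slide":[0,0,0.4],"turn":[0,0,0],"jaw":0.3},{"slide":[0,0,0.2],"turn":[0,0,0],"jaw":0.3},{"slide":[0,0,0.1],"turn":[0,0,0],"jaw":0.3},{"slide":[0,0,0.1],"turn":[0,0,0],"jaw":0.3},{"slide":[0,0,0],"turn":[0,0,0],"jaw":0.3},{"slide":[0,0,0],"turn":[0,0,0],"jaw":0.3}]' >/dev/null
python3 w.py .6214 -.1841 .0166
```

```text
t 23.42 pos [ 0.6224 -0.1843  0.0221] slide cm [ 0.02 -0.1   0.55] theta 1.571 tilt [ 0.001 -0.   ] w 0.531 F [-0.6 -0.2 -0.7] 25.9
```

```bash
python3 -m inch '[{"slide":[0,0,0.1],"turn":[0,0,0],"jaw":0.3},{"slide":[0,0,0.1],"turn":[0,0,0],"jaw":0.3},{"slide":[0,0,0.1],"turn":[0,0,0],"jaw":0.3},{"slide":[0,0,0.1],"turn":[0,0,0],"jaw":0.3},{"slide":[0,0,0],"turn":[0,0,0],"jaw":0.3},{"slide":[0,0,0],"turn":[0,0,0],"jaw":0.3}]' >/dev/null
python3 w.py .6214 -.1841 .0166
python3 -m inch '[{"slide":[0,0,0.05],"turn":[0,0,0],"jaw":0.3},{"slide":[0,0,0.05],"turn":[0,0,0],"jaw":0.3},{"slide":[0,0,0],"turn":[0,0,0],"jaw":0.3}]' >/dev/null; python3 w.py .6214 -.1841 .0166
```

```text
t 23.92 pos [ 0.6222 -0.1843  0.0176] slide cm [ 0.02 -0.08  0.1 ] theta 1.571 tilt [-0.  0.] w 0.527 F [-0.  -0.9 -0.6] 25.9
t 24.17 pos [ 0.6222 -0.1843  0.0168] slide cm [ 0.02 -0.08  0.02] theta 1.571 tilt [ 0. -0.] w 0.528 F [-0.5  0.1 -1. ] 26.0
```

```bash
for i in 1; do python3 -m inch '[{"slide":[0,0,0.05],"turn":[0,0,0],"jaw":0.3},{"slide":[0,0,0],"turn":[0,0,0],"jaw":0.3}]' >/dev/null; python3 w.py .6214 -.1841 .0166; done
python3 -m inch '[{"slide":[0,0,0.05],"turn":[0,0,0],"jaw":0.3},{"slide":[0,0,0],"turn":[0,0,0],"jaw":0.3}]' >/dev/null; python3 w.py .6214 -.1841 .0166
```

```text
t 24.33 pos [ 0.6223 -0.1843  0.0167] slide cm [ 0.02 -0.09  0.01] theta 1.571 tilt [ 0. -0.] w 0.535 F [-2.7  0.2  2.8] 26.3
t 24.5 pos [ 0.6223 -0.1843  0.0167] slide cm [ 0.02 -0.09  0.01] theta 1.571 tilt [ 0.001 -0.   ] w 0.529 F [-3.6 -0.5  7.1] 26.7
```

Contact. I back off slightly, release gently, and move over the black jar.

```bash
python3 -m inch '[{"slide":[0,0,-0.05],"turn":[0,0,0],"jaw":0.3},{"slide":[0,0,0],"turn":[0,0,0],"jaw":0.58},{"slide":[0,0,0],"turn":[0,0,0],"jaw":0.65},{"slide":[0,0,0],"turn":[0,0,0],"jaw":0.75},{"slide":[0,0,0],"turn":[0,0,0],"jaw":0.9},{"slide":[0,0,0],"turn":[0,0,0],"jaw":1},{"slide":[0,0,0],"turn":[0,0,0],"jaw":1},{"slide":[0,0,-1],"turn":[0,0,0],"jaw":1},{"slide":[0,0,-2],"turn":[0,0,0],"jaw":1},{"slide":[0,0,-2.5],"turn":[0,0,0],"jaw":1},{"slide":[0,0,-2.5],"turn":[0,0,0],"jaw":1},{"slide":[0,0,-2.5],"turn":[0,0,0],"jaw":1},{"slide":[0,0,-2.5],"turn":[0,0,0],"jaw":1},{"slide":[-2,-2.4,0],"turn":[0,0,0],"jaw":1},{"slide":[-2.3,-2.8,0],"turn":[0,0,0],"jaw":1},{"slide":[-2.3,-2.8,0],"turn":[0,0,0],"jaw":1},{"slide":[-2.3,-2.8,0],"turn":[0,0,0],"jaw":1},{"slide":[-2.3,-2.8,0],"turn":[0,0,0],"jaw":1},{"slide":[-1.2,-1.5,0],"turn":[0,0,0],"jaw":1},{"slide":[0,0,0],"turn":[0,0,0],"jaw":1}]' >/dev/null; python3 w.py .4714 -.309 .012
python3 - <<'E'
from h import *
b=ctrl.camera("side");cv2.imwrite("pics/c7.png",cv2.resize(b[80:230,230:430],None,fx=4,fy=4,interpolation=2)[:,:,::-1])
for n,z in(("spice_black",0),("spice_green",.005)):
    m=mask(n,"side");print(n,None if m is None else fit(n,{"side":m},z))
E
```

```text
t 26.17 pos [ 0.4688 -0.3106  0.1472] slide cm [ 0.18  0.26 13.52] theta 1.567 tilt [-0.    -0.001] w 0.999 F [0.7 0.3 1.4] 0.0
spice_black (array([ 0.47099763, -0.31107777]), np.float64(0.9260149819661518))
spice_green (array([ 0.62871334, -0.19678509]), np.float64(0.8746488764044944))
```

View pics/c7.png

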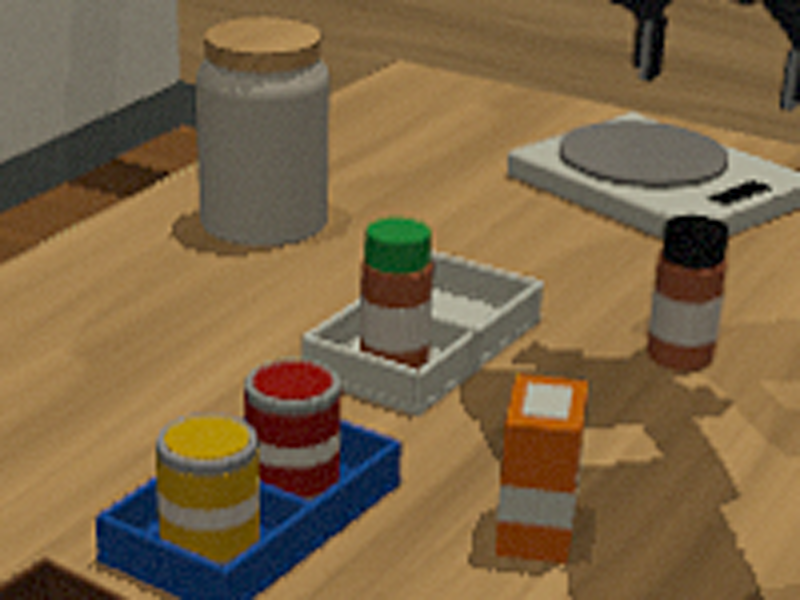

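The green jar stands upright in its bay (near side pixel 329,152), with both tins fine. Black jar measured at (0.471, -0.310). Descend and grip.

```bash
python3 -m inch '[{"slide":[0.1,0.2,1.3],"turn":[0,0,0],"jaw":1},{"slide":[0,0,2],"turn":[0,0,0],"jaw":1},{"slide":[0,0,2],"turn":[0,0,0],"jaw":1},{"slide":[0,0,2],"turn":[0,0,0],"jaw":1},{"slide":[0,0,2],"turn":[0,0,0],"jaw":1},{"slide":[0,0,2],"turn":[0,0,0],"jaw":1},{"slide":[0,0,1.4],"turn":[0,0,0],"jaw":1},{"slide":[0,0,0.8],"turn":[0,0,0],"jaw":1},{"slide":[0,0,0],"turn":[0,0,0],"jaw":0.8},{"slide":[0,0,0],"turn":[0,0,0],"jaw":0.7},{"slide":[0,0,0],"turn":[0,0,0],"jaw":0.6},{"slide":[0,0,0],"turn":[0,0,0],"jaw":0.55},{"slide":[0,0,0],"turn":[0,0,0],"jaw":0.5},{"slide":[0,0,0],"turn":[0,0,0],"jaw":0.4},{"slide":[0,0,0],"turn":[0,0,0],"jaw":0.3},{"slide":[0,0,0],"turn":[0,0,0],"jaw":0.3},{"slide":[0,0,0],"turn":[0,0,0],"jaw":0.3}]' 25 >/dev/null; python3 w.py .471 -.31 .012
```

```text
t 27.73 pos [ 0.4735 -0.3075  0.0123] slide cm [-0.25 -0.25  0.03] theta 1.571 tilt [ 0.001 -0.001] w 0.532 F [-1.3  0.9  6.7] 25.2
```

```bash
python3 -m inch '[{"slide":[0,0,-0.5],"turn":[0,0,0],"jaw":0.3},{"slide":[0,0,-1.5],"turn":[0,0,0],"jaw":0.3},{"slide":[0,0,-2.5],"turn":[0,0,0],"jaw":0.3},{"slide":[0,0,-2.5],"turn":[0,0,0],"jaw":0.3},{"slide":[0,0,-2.5],"turn":[0,0,0],"jaw":0.3},{"slide":[0,0,-2.5],"turn":[0,0,0],"jaw":0.3},{"slide":[0,0,-2],"turn":[0,0,0],"jaw":0.3},{"slide":[0.4,1.2,0],"turn":[0,0,0],"jaw":0.3},{"slide":[0.7,2.2,0],"turn":[0,0,0],"jaw":0.3},{"slide":[0.7,2.2,0],"turn":[0,0,0],"jaw":0.3},{"slide":[0.7,2.2,0],"turn":[0,0,0],"jaw":0.3},{"slide":[0.7,2.2,0],"turn":[0,0,0],"jaw":0.3},{"slide":[0.7,2.2,0],"turn":[0,0,0],"jaw":0.3},{"slide":[0.4,1.4,0],"turn":[0,0,0],"jaw":0.3},{"slide":[0.2,0.8,0],"turn":[0,0,0],"jaw":0.3},{"slide":[0,0.2,0],"turn":[0,0,0],"jaw":0.3},{"slide":[0,0,0],"turn":[0,0,0],"jaw":0.3}]' >/dev/null
python3 w.py .6196 -.262 .0173
```

```text
t 29.15 pos [ 0.6192 -0.2621  0.1504] slide cm [-0.    0.05 13.31] theta 1.571 tilt [-0.001  0.001] w 0.532 F [-1.1 -0.3 -1.7] 26.2
```

```bash
python3 -m inch '[{"slide":[0,0,1.5],"turn":[0,0,0],"jaw":0.3},{"slide":[0,0,2],"turn":[0,0,0],"jaw":0.3},{"slide":[0,0,2],"turn":[0,0,0],"jaw":0.3},{"slide":[0,0,2],"turn":[0,0,0],"jaw":0.3},{"slide":[0,0,2],"turn":[0,0,0],"jaw":0.3},{"slide":[0,0,1.2],"turn":[0,0,0],"jaw":0.3},{"slide":[0,0,0.8],"turn":[0,0,0],"jaw":0.3},{"slide":[0,0,0.6],"turn":[0,0,0],"jaw":0.3},{"slide":[0,0,0.4],"turn":[0,0,0],"jaw":0.3},{"slide":[0,0,0.2],"turn":[0,0,0],"jaw":0.3},{"slide":[0,0,0.2],"turn":[0,0,0],"jaw":0.3},{"slide":[0,0,0.1],"turn":[0,0,0],"jaw":0.3},{"slide":[0,0,0],"turn":[0,0,0],"jaw":0.3},{"slide":[0,0,0],"turn":[0,0,0],"jaw":0.3}]' >/dev/null
python3 w.py .6196 -.262 .0173
```

```text
t 30.32 pos [ 0.6194 -0.2623  0.0216] slide cm [0.03 0.02 0.43] theta 1.571 tilt [ 0.001 -0.   ] w 0.527 F [-0.5  1.1 -1.1] 26.2
```

```bash
python3 -m inch '[{"slide":[0,0,0.1],"turn":[0,0,0],"jaw":0.3},{"slide":[0,0,0.1],"turn":[0,0,0],"jaw":0.3},{"slide":[0,0,0.1],"turn":[0,0,0],"jaw":0.3},{"slide":[0,0,0.05],"turn":[0,0,0],"jaw":0.3},{"slide":[0,0,0],"turn":[0,0,0],"jaw":0.3},{"slide":[0,0,0],"turn":[0,0,0],"jaw":0.3}]' >/dev/null
python3 w.py .6196 -.262 .0173
python3 -m inch '[{"slide":[0,0,0.05],"turn":[0,0,0],"jaw":0.3},{"slide":[0,0,0.05],"turn":[0,0,0],"jaw":0.3},{"slide":[0,0,0],"turn":[0,0,0],"jaw":0.3}]' >/dev/null; python3 w.py .6196 -.262 .0173
```

```text
t 30.82 pos [ 0.6192 -0.2622  0.0177] slide cm [0.02 0.04 0.04] theta 1.571 tilt [-0.  0.] w 0.533 F [ 0.4 -0.3 -0.6] 26.2
t 31.07 pos [ 0.6193 -0.2623  0.0174] slide cm [0.03 0.03 0.01] theta 1.571 tilt [ 0. -0.] w 0.529 F [-2.6  0.7  5.2] 26.6
```

```bash
python3 -m inch '[{"slide":[0,0,-0.05],"turn":[0,0,0],"jaw":0.3},{"slide":[0,0,0],"turn":[0,0,0],"jaw":0.58},{"slide":[0,0,0],"turn":[0,0,0],"jaw":0.65},{"slide":[0,0,0],"turn":[0,0,0],"jaw":0.75},{"slide":[0,0,0],"turn":[0,0,0],"jaw":0.9},{"slide":[0,0,0],"turn":[0,0,0],"jaw":1},{"slide":[0,0,0],"turn":[0,0,0],"jaw":1},{"slide":[0,0,-1],"turn":[0,0,0],"jaw":1},{"slide":[0,0,-2],"turn":[0,0,0],"jaw":1},{"slide":[0,0,-2.5],"turn":[0,0,0],"jaw":1},{"slide":[0,0,-2.5],"turn":[0,0,0],"jaw":1},{"slide":[0,0,-2.5],"turn":[0,0,0],"jaw":1},{"slide":[0,0,-2.5],"turn":[0,0,0],"jaw":1},{"slide":[2.3,-1.8,0],"turn":[0,0,0],"jaw":1},{"slide":[2.3,-1.8,0],"turn":[0,0,0],"jaw":1},{"slide":[2.3,-1.8,0],"turn":[0,0,0],"jaw":1},{"slide":[2.3,-1.8,0],"turn":[0,0,0],"jaw":1},{"slide":[2.3,-1.8,0],"turn":[0,0,0],"jaw":1},{"slide":[2.3,-1.8,0],"turn":[0,0,0],"jaw":1},{"slide":[2.3,-1.8,0],"turn":[0,0,0],"jaw":1}]' >/dev/null
python3 -m inch '[{"slide":[2.3,-1.8,0],"turn":[0,0,0],"jaw":1},{"slide":[1.7,-1.8,0],"turn":[0,0,0],"jaw":1},{"slide":[0,0,0],"turn":[0,0,-0.095],"jaw":1},{"slide":[0,0,0],"turn":[0,0,-0.095],"jaw":1},{"slide":[0,0,0],"turn":[0,0,-0.095],"jaw":1},{"slide":[0,0,0],"turn":[0,0,-0.095],"jaw":1},{"slide":[0,0,0],"turn":[0,0,0],"jaw":1},{"slide":[0,0,0],"turn":[0,0,0],"jaw":1}]' >/dev/null; python3 w.py .4572 -.0607 .007
python3 - <<'E'
from h import *
b=ctrl.camera("side");cv2.imwrite("pics/c8.png",cv2.resize(b[80:230,290:490],None,fx=4,fy=4,interpolation=2)[:,:,::-1])
for n,z in(("packet",0),):
    m=mask(n,"side");print(n,None if m is None else fit(n,{"side":m},z,.38))
E
```

```text
t 33.4 pos [ 0.4573 -0.0613  0.1478] slide cm [ 0.07  0.   14.08] theta 1.948 tilt [ 0.001 -0.   ] w 1.0 F [ 0.5 -0.   0.3] 0.0
packet (array([ 0.45745364, -0.06289055,  0.3631031 ]), np.float64(0.9615782575705318))
```

View pics/c8.png

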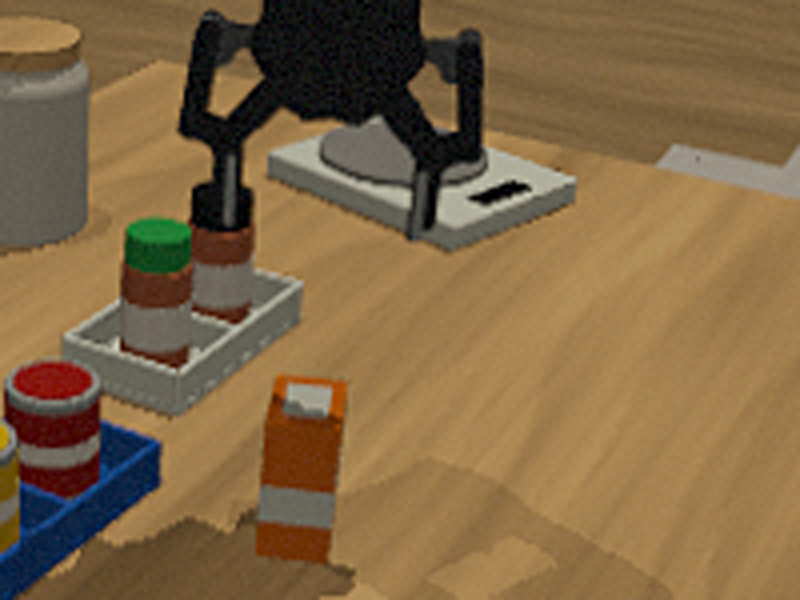

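Both jars stand upright in their own bays (green at 329,152; black at 346,142) and the packet is in place. Grip the packet across its 40 mm side.

```bash
python3 -m inch '[{"slide":[0,0,1.5],"turn":[0,0,0],"jaw":1},{"slide":[0,0,2.2],"turn":[0,0,0],"jaw":1},{"slide":[0,0,2.2],"turn":[0,0,0],"jaw":1},{"slide":[0,0,2.2],"turn":[0,0,0],"jaw":1},{"slide":[0,0,2.2],"turn":[0,0,0],"jaw":1},{"slide":[0,0,2],"turn":[0,0,0],"jaw":1},{"slide":[0,0,1],"turn":[0,0,0],"jaw":1},{"slide":[0,0,0.6],"turn":[0,0,0],"jaw":1},{"slide":[0,0,0],"turn":[0,0,0],"jaw":0.8},{"slide":[0,0,0],"turn":[0,0,0],"jaw":0.65},{"slide":[0,0,0],"turn":[0,0,0],"jaw":0.5},{"slide":[0,0,0],"turn":[0,0,0],"jaw":0.4},{"slide":[0,0,0],"turn":[0,0,0],"jaw":0.2},{"slide":[0,0,0],"turn":[0,0,0],"jaw":0.2},{"slide":[0,0,0],"turn":[0,0,0],"jaw":0.2},{"slide":[0,0,0],"turn":[0,0,0],"jaw":0.2}]' 25 >/dev/null; python3 w.py .4572 -.0615 .009
```

```text
t 34.83 pos [ 0.4577 -0.0615  0.009 ] slide cm [ 0.01 -0.05  0.  ] theta 1.951 tilt [ 0.002 -0.001] w 0.467 F [-1.  -0.3  6.6] 30.2
```

```bash
python3 -m inch '[{"slide":[0,0,-0.5],"turn":[0,0,0],"jaw":0.2},{"slide":[0,0,-1.5],"turn":[0,0,0],"jaw":0.2},{"slide":[0,0,-2.5],"turn":[0,0,0],"jaw":0.2},{"slide":[0,0,-2.5],"turn":[0,0,0],"jaw":0.2},{"slide":[0,0,-2.5],"turn":[0,0,0],"jaw":0.2},{"slide":[0,0,-2.5],"turn":[0,0,0],"jaw":0.2},{"slide":[0,0,-2],"turn":[0,0,0],"jaw":0.2},{"slide":[0,0,0],"turn":[0,0,0.118],"jaw":0.2},{"slide":[0,0,0],"turn":[0,0,0.118],"jaw":0.2},{"slide":[0,0,0],"turn":[0,0,0.118],"jaw":0.2},{"slide":[0,0,0],"turn":[0,0,0.118],"jaw":0.2},{"slide":[1.5,0.7,0],"turn":[0,0,0],"jaw":0.2},{"slide":[2.9,1.4,0],"turn":[0,0,0],"jaw":0.2},{"slide":[2.9,1.4,0],"turn":[0,0,0],"jaw":0.2},{"slide":[2.9,1.4,0],"turn":[0,0,0],"jaw":0.2},{"slide":[2.9,1.4,0],"turn":[0,0,0],"jaw":0.2},{"slide":[2.9,1.4,0],"turn":[0,0,0],"jaw":0.2},{"slide":[2.9,1.4,0],"turn":[0,0,0],"jaw":0.2},{"slide":[2.9,1.4,0],"turn":[0,0,0],"jaw":0.2},{"slide":[2.9,1.4,0],"turn":[0,0,0],"jaw":0.2}]' >/dev/null
python3 -m inch '[{"slide":[1,0.2,0],"turn":[0,0,0],"jaw":0.2},{"slide":[0,0,0],"turn":[0,0,0],"jaw":0.2},{"slide":[0,0,0],"turn":[0,0,0],"jaw":0.2}]' >/dev/null
python3 w.py .6017 .1856 .014
python3 - <<'E'
from h import *
ctrl.camera("side")
for n,z in(("packet_stored",.005),):
    m=mask(n,"side");print(n,None if m is None else fit(n,{"side":m},z,-.09))
E
```

```text
t 36.75 pos [0.6007 0.1834 0.148 ] slide cm [ 0.23  0.09 13.4 ] theta 1.48 tilt [-0.001 -0.   ] w 0.466 F [-0.  -1.  -1.2] 29.4
packet_stored (array([ 0.60574923,  0.25986736, -0.19138078]), np.float64(0.9086597055238974))
```

```bash
python3 -m inch '[{"slide":[0.15,0.1,1.5],"turn":[0,0,0],"jaw":0.2},{"slide":[0,0,2],"turn":[0,0,0],"jaw":0.2},{"slide":[0,0,2],"turn":[0,0,0],"jaw":0.2},{"slide":[0,0,2],"turn":[0,0,0],"jaw":0.2},{"slide":[0,0,2],"turn":[0,0,0],"jaw":0.2},{"slide":[0,0,1.2],"turn":[0,0,0],"jaw":0.2},{"slide":[0,0,0.8],"turn":[0,0,0],"jaw":0.2},{"slide":[0,0,0.6],"turn":[0,0,0],"jaw":0.2},{"slide":[0,0,0.5],"turn":[0,0,0],"jaw":0.2},{"slide":[0,0,0.3],"turn":[0,0,0],"jaw":0.2},{"slide":[0,0,0.2],"turn":[0,0,0],"jaw":0.2},{"slide":[0,0,0.1],"turn":[0,0,0],"jaw":0.2},{"slide":[0,0,0],"turn":[0,0,0],"jaw":0.2},{"slide":[0,0,0],"turn":[0,0,0],"jaw":0.2}]' >/dev/null
python3 w.py .6017 .1856 .014
python3 -m inch '[{"slide":[0,0,0.1],"turn":[0,0,0],"jaw":0.2},{"slide":[0,0,0],"turn":[0,0,0],"jaw":0.2}]' >/dev/null; python3 w.py .6017 .1856 .014
```

```text
t 38.02 pos [0.6027 0.185  0.0166] slide cm [ 0.05 -0.1   0.26] theta 1.479 tilt [0.001 0.   ] w 0.462 F [ 1.2  0.6 -1. ] 29.4
t 38.18 pos [0.6025 0.185  0.0153] slide cm [ 0.05 -0.08  0.13] theta 1.479 tilt [0. 0.] w 0.469 F [-0.5 -0.5 -1. ] 29.4
```

```bash
python3 -m inch '[{"slide":[0,0,0.1],"turn":[0,0,0],"jaw":0.2},{"slide":[0,0,0],"turn":[0,0,0],"jaw":0.2}]' >/dev/null; python3 w.py .6017 .1856 .014
python3 -m inch '[{"slide":[0,0,0.05],"turn":[0,0,0],"jaw":0.2},{"slide":[0,0,0],"turn":[0,0,0],"jaw":0.2}]' >/dev/null; python3 w.py .6017 .1856 .014
```

```text
t 38.35 pos [0.6025 0.1849 0.0141] slide cm [ 0.06 -0.08  0.01] theta 1.479 tilt [0. 0.] w 0.464 F [ 0.9 -0.7 -1.2] 29.4
t 38.52 pos [0.6025 0.185  0.0141] slide cm [ 0.05 -0.09  0.01] theta 1.479 tilt [0. 0.] w 0.465 F [-2.5 -0.3  3.5] 29.8
```

Contact. Release, rise and back off clear of the scene.

```bash
python3 -m inch '[{"slide":[0,0,0],"turn":[0,0,0],"jaw":0.52},{"slide":[0,0,0],"turn":[0,0,0],"jaw":0.6},{"slide":[0,0,0],"turn":[0,0,0],"jaw":0.75},{"slide":[0,0,0],"turn":[0,0,0],"jaw":0.9},{"slide":[0,0,0],"turn":[0,0,0],"jaw":1},{"slide":[0,0,0],"turn":[0,0,0],"jaw":1},{"slide":[0,0,-1],"turn":[0,0,0],"jaw":1},{"slide":[0,0,-2],"turn":[0,0,0],"jaw":1},{"slide":[0,0,-2.5],"turn":[0,0,0],"jaw":1},{"slide":[0,0,-3],"turn":[0,0,0],"jaw":1},{"slide":[0,0,-3],"turn":[0,0,0],"jaw":1},{"slide":[0,0,-3],"turn":[0,0,0],"jaw":1},{"slide":[0,0,-3],"turn":[0,0,0],"jaw":1},{"slide":[0,-2.5,0],"turn":[0,0,0],"jaw":1},{"slide":[0,-3,0],"turn":[0,0,0],"jaw":1},{"slide":[0,-3,0],"turn":[0,0,0],"jaw":1},{"slide":[0,-3,0],"turn":[0,0,0],"jaw":1},{"slide":[0,-3,0],"turn":[0,0,0],"jaw":1},{"slide":[0,-2,0],"turn":[0,0,0],"jaw":1},{"slide":[0,0,0],"turn":[0,0,0],"jaw":1}]' >/dev/null; python3 w.py .4 .18 .18
python3 - <<'E'
from h import *
a=ctrl.camera("top")
for n in("packet","packet_stored","honey","tin_yellow","tin_red","spice_green","spice_black"):
    m=mask(n,"top");r=None if m is None else fit(n,{"top":m},0 if n=="honey" else .005,-.09);print(n,r and (np.round(r[0],3),round(r[1],2)))
b=ctrl.camera("side")
cv2.imwrite("pics/c9.png",np.hstack([cv2.resize(a[130:280,140:500],(480,200)),np.zeros((200,10,3),np.uint8),b[110:310,160:450]])[:,:,::-1])
E
```

```text
t 40.18 pos [0.4348 0.2005 0.1899] slide cm [-2.36 -3.28  0.99] theta 1.48 tilt [-0.  0.] w 0.997 F [ 0.9 -0.5  0.5] 0.0
packet (array([ 0.602,  0.185, -0.081]), np.float64(0.96))
packet_stored (array([ 0.559,  0.008, -0.665]), np.float64(0.23))
honey (array([0.435, 0.178]), np.float64(0.86))
tin_yellow (array([0.599, 0.054]), np.float64(0.93))
tin_red (array([ 0.591, -0.216]), np.float64(0.23))
spice_green (array([ 0.622, -0.185]), np.float64(0.9))
spice_black None
```

View pics/c9.png

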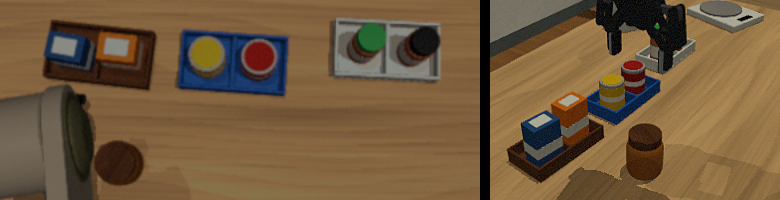

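The picture shows everything upright in its own bay: blue and orange packets in the wooden tray, both tins in the blue, both jars in the white. The honey jar is unmoved and the gripper is clear. Handing in.

```bash
python3 -c "
from bench import ctrl
print(ctrl.close_job())"
```

```text
the job is handed in; nothing more can be done
None
```

The job is handed in at about 40 s: both tins are in the blue tray, both spice jars in the white tray and the orange packet in the wooden tray, all upright in their own bays in the last picture, with the honey jar and blue packet still standing in their places.

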